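# Spin the parts stand to bring the forming cup to the front

### The arm

A 7-joint arm with a two-finger parallel gripper is mounted at the origin on the work surface. World frame = base frame: x ahead of the robot, y to its left, z up, the work surface at z = 0. Lengths are in mm, angles in rad, forces in N, time in s.
With the tool pointing down it reaches from about 400 to 925 mm from the base axis. Payload 5.6 kg.
Tool frame: the origin (TCP) lies at the very end of the fingers, on their centre line; the grasp point (between the pads) lies 19 mm behind it; z points along the fingers, x is the direction in which the jaws open and shut, and the axes are right-handed (so a half turn about z gives the same grasp; the last joint's range is limited). The gripper opens to 85 mm and grips with 20 to 120 N. Pads are 22 mm wide; open, the fingers measure 114 mm over their backs; the gripper's body (76 mm by 85 mm) begins 54 mm behind the grasp point. The pads swing forward as they close: fully open they stand 13 mm farther back than shut.
Start: joints at [1.12, 0.468, -0.012, 1.603, 0.006, 1.071, -0.056], TCP at [257.744, -596.722, 208.59] pointing down, gripper open.
Joint ranges: [-2.53, 2.53], [-0.31, 2.02], [-1.57, 1.55], [0.28, 2.44], [-1.29, 4.43], [0.15, 1.84], [-2.92, 2.92]. Speed limits (rad/s): [2.57, 2.57, 3.14, 3.14, 3.14, 3.14, 3.14].

### API

Orientations are given as [roll, pitch, yaw] about the fixed x, y, z axes, in that order (R = Rz(yaw) Ry(pitch) Rx(roll)).
In Python, from station import bot gives the robot as it stands.
- The arm moves only by the shell command python3 -m creep 'ROWS'. ROWS is JSON, a list of rows, each a list of 7 numbers: the shift along the tool's x, y, z in m, then the turn, a rotation vector about the tool's x, y, z in rad, then the opening in per cent of the stroke, from 0 (shut) to 100 (fully open). A call has 1 to 10 rows; each row shifts and turns the commanded pose from where the row before left it, along the tool's axes as they then stand; what a row does not reach is not made up. A row lasts 1/12 s, in which the tool goes at most 41.7 mm and 7.16 degrees, less where a joint would pass 70% of its speed; a pose out of reach is approached as far as the arm can. A call with a gripper value outside its range is refused whole. The fingers move at their own pace and stop on an object; the grip force is fixed at half the most. Time passes only in rows, so rows that do not move let the fingers close. It gives the time, the measured TCP pose, the force and the opening at its end, in the units of the state.
- bot.read_state(): the state, without advancing time (a new reading comes with each control period).
- bot.camera(name): name is "scene" or "side" or "wrist"; returns a dict with "image" (400x640x3 uint8, red, green, blue), "fx", "fy", "cx", "cy" (pixels), "R" (3x3) and "t" (3): a world point X has camera coordinates R X + t; the wrist camera has in their place "hand_eye" (4x4, takes a point from camera to tool coordinates, whose origin is the TCP and whose axes are the tool frame's). Camera axes: x right, y down, z forward; pixel columns grow to the right and rows downward; lengths in mm; the calibration is good to about 2 mm. A picture is of the moment at which its call begins: read the wrist's pose just before it. There is no depth.
- bot.finish_job(): hands the job in, once; it reports no verdict.
The state is a dict: "time": time; "qpos": joint angles; "qvel": joint speeds; "tau": joint torques, N m; "tool_pos": TCP position; "orientation": TCP orientation; "contact_force": force on the tool from outside, world axes, zero at the start; "moment": the same for the moment, N m; "gripper_width": opening from 0.0 (shut) to 1.0 (fully open).
Only numpy, scipy, OpenCV 4.12 (cv2) and the standard library are available. Lean on these libraries where they do the work, as an engineer would, in place of code of your own. Each camera call takes 0.05 s, during which the arm holds its last target. There are 200 camera calls.

### The job

On the brush-making bench, gently spin the rotating parts stand by pushing it round at its rim, until the forming cup (the round one with a narrow neck) stands in line with the flat steel pointer tongue, with a short post at its end, that sticks out from under the stand. Only push: do not touch, lift or upset the things standing on the platter, and leave the brush, the glue bottle and the blue tub where they are. Finish clear of everything, with the stand at rest.

Things in the scene. Friction and masses are not known exactly. Their poses are not given: they have to be found in the camera images.
- stand: fixed foot of the rotating stand, on the bench; origin on the turning axis at bench level, z up. Its -x axis (roughly towards the robot) is the front and points along the tongue. The platter above it is a grey disc of 105 mm radius with a black mat, its top 40 mm above the bench
- tongue_end (a point): centre of the top of the short fixed round post (18 mm in diameter, top 40 mm above the bench) at the outer end of the pointer tongue, 200 mm from the turning axis along the foot's -x. The tongue is a flat dark steel strip 24 mm wide and 6 mm high lying on the bench, with a round end of 40 mm diameter under the post
- peg0 (a point): one of six upright round aluminium pegs, 14 mm in diameter, round the platter's rim, meant to be pushed: axes 132 mm from the turning axis, 60 degrees apart, tops 95 mm above the bench, each on a flat arm 16 mm wide (28 to 38 mm above the bench) joined to the disc. The point is the centre of the top of the peg that lies in the foot's +x direction at joint value 0
- platter (a joint): angle of the platter in rad, growing anticlockwise seen from above. At 0 one peg lies in the foot's +x direction and the others every 60 degrees from it. It turns freely either way, with light friction (0.06 N m, about 0.5 N at a peg), and stays where it is left. The things on it ride along without sliding
- forming_cup: the forming cup, loose on the platter: white plastic, round, 52 mm in diameter and 34 mm high, then a shoulder and a narrow neck 22 mm in diameter; 56 mm high in all. Origin at the centre of its underside, 50 to 70 mm from the turning axis
- squat_jar: loose on the platter, not to be touched: plain white closed jar, 56 mm in diameter, 32 mm high; origin at the centre of its underside
- open_pot: loose on the platter, not to be touched: white pot open at the top, 54 mm in diameter at the rim, 42 mm high; origin at the centre of its underside
- ferrule_block: loose on the platter, not to be touched: white block 44 x 44 x 26 mm with four short metal ferrules on top, 42 mm high in all; origin at the centre of its underside
- brush: bystander: make-up brush lying on the bench, 105 mm long along its x axis, 22 mm thick; origin under its middle
- glue_bottle: bystander: white bottle standing on the bench, 48 mm in diameter, 85 mm high; origin at the centre of its underside
- tub: bystander: blue plastic tub holding finished brushes, 320 mm (x) by 220 mm (y), 75 mm high; origin at the centre of its underside
Not all that is in view belongs to the job. What is shaped like the forming_cup but pink, red or turquoise is not meant.

How it is judged:
By the outcome, as a careful person would: the job done as asked, in the order asked, and still so for the second after the job is handed in, with the robot touching nothing.
It also fails if it takes over 67 s, if anything falls off the work surface, if the arm or the gripper's body presses on something with over 40 N, if the wrist force passes 120 N, or if a joint passes its speed limit or range.

## Working session

There is one attempt and no reset: what is moved stays moved. The work goes in short steps, Python scripts to look and compute and a shell command to move; the robot and the scene stay as the last step left them, time stands still between calls to the robot, and variables do not carry over. Pictures are saved under pics/ and viewed, about 8 in all and at most 12, crops included, and the job is handed in when it is done.

```bash
mkdir -p pics
python3 - <<'E'
from station import bot
import cv2
print(bot.read_state())
for n in ("scene","side"):
    c=bot.camera(n); cv2.imwrite(f"pics/{n}0.png",c["image"][:,:,::-1])
    print(n,c["fx"],c["fy"],c["cx"],c["cy"],c["R"],c["t"])
E
```

```text
{'time': 0.0, 'qpos': array([ 1.11999412,  0.46835767, -0.01159572,  1.60366005,  0.00601621,
        1.07139987, -0.05629598]), 'qvel': array([-0.00012548, -0.00171682, -0.00075477, -0.00118302, -0.00106418,
        0.00049818,  0.00192647]), 'tau': array([ 2.31295071e-04, -5.32374215e+01,  2.19373894e-02, -2.51305497e+01,
        1.15071316e-02,  7.64712895e-03,  4.49565675e-06]), 'tool_pos': array([ 257.46624081, -596.16363034,  207.63594825]), 'orientation': array([ 3.14145016e+00,  1.78516004e-03, -1.16305257e+00]), 'contact_force': array([ 0.77084104, -0.12873609,  0.59659334]), 'moment': array([ 0.00747709,  0.02355489, -0.02739897]), 'gripper_width': 0.996953248776987}
scene 441.9998968152978 441.9998968152978 318.21223661030035 198.2523636134107 [[-0.07178737  0.99741157  0.00409029]
 [ 0.78015963  0.05870508 -0.62281993]
 [-0.62144793 -0.04151953 -0.78235452]] [ -78.1234524  -400.04924504 1790.88722495]
side 397.8895584596422 397.8895584596422 320.58121189167 197.28690769994844 [[-0.92302171 -0.38465771  0.0083286 ]
 [-0.21651124  0.50140112 -0.83768718]
 [ 0.31804686 -0.77500669 -0.54608683]] [584.75495653 138.53958342 895.34474551]
```

View pics/scene0.png

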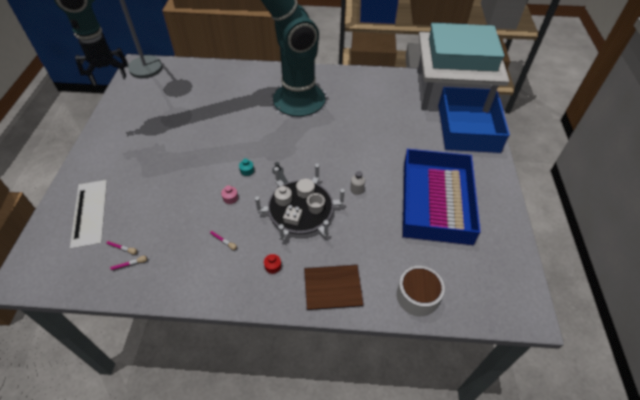

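View pics/side0.png

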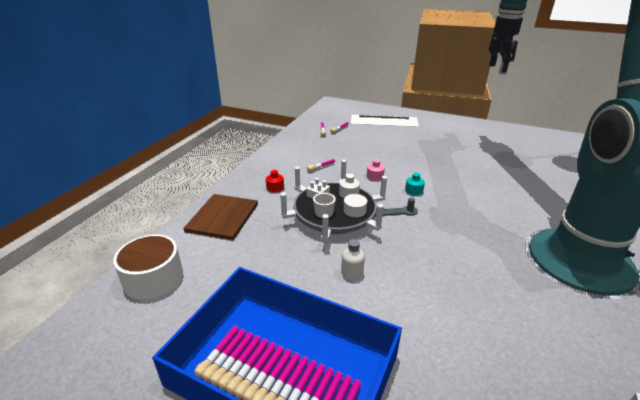

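Scene: platter centre about (300,206), tongue post about (277,168), white necked cup about (284,195), squat jar (305,186), pot (315,203), ferrule block (292,214). Side: the white cup is at about (349,184), the post at (411,203). The coloured lookalikes are pink (229,193), turquoise (246,166) and red (272,262), all on the bench. I'll confirm the cup in an enlarged crop of both views.

Run:
```python
import cv2,numpy as np
a=cv2.imread("pics/scene0.png")[155:245,245:355]; b=cv2.imread("pics/side0.png")[150:250,270:430]
a=cv2.resize(a,None,fx=5,fy=5,interpolation=cv2.INTER_CUBIC)
b=cv2.resize(b,None,fx=5,fy=5,interpolation=cv2.INTER_CUBIC)[:, :]
cv2.imwrite("pics/crop_a.png",a); cv2.imwrite("pics/crop_b.png",b)
```

```text
(no output)
```

View pics/crop_a.png

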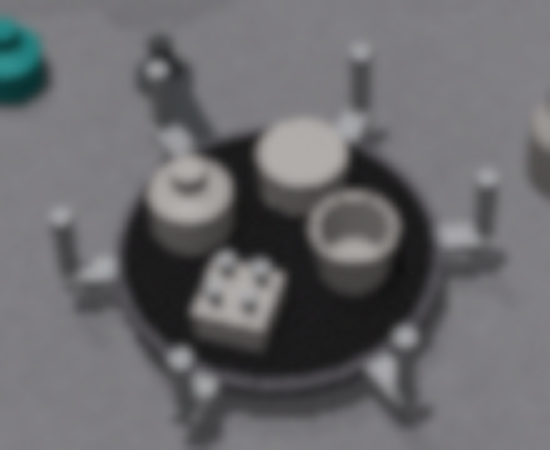

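View pics/crop_b.png

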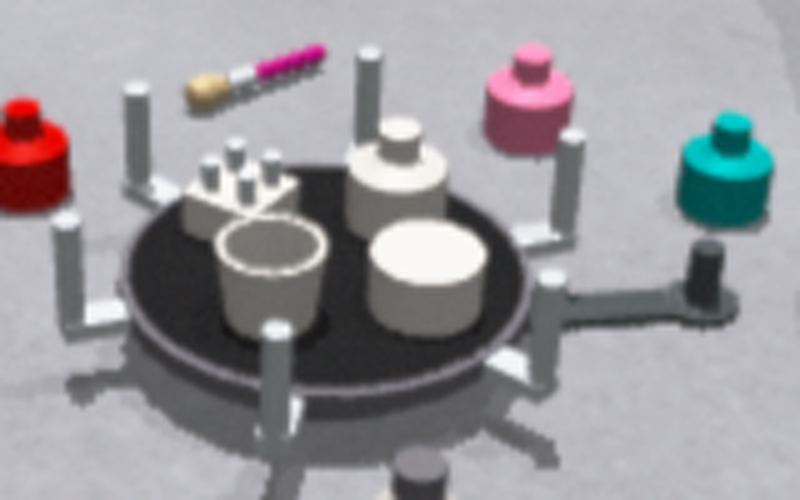

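The crops confirm the white necked cup as the forming cup (side crop (402,127), scene crop (192,172)); the pink, red and turquoise ones stand on the bench. Now casting rays on the known heights.

```bash
cat > h.py <<'E'
import numpy as np
from station import bot
def ray(c,u,v,z):
    R=np.array(c["R"]);t=np.array(c["t"]);d=R.T@np.array([(u-c["cx"])/c["fx"],(v-c["cy"])/c["fy"],1]);o=-R.T@t
    return (o+d*(z-o[2])/d[2])[:2]
def circ(P):
    P=np.array(P);s=np.linalg.lstsq(np.c_[2*P,np.ones(len(P))],(P**2).sum(1),rcond=None)[0]
    return s[:2],np.sqrt(s[2]+s[:2]@s[:2])
E
python3 - <<'E'
from h import *
S=bot.camera("side");C=bot.camera("scene")
s=lambda x,y,z:ray(S,270+x/5-.4,150+y/5-.4,z)
a=lambda x,y,z:ray(C,245+x/5-.4,155+y/5-.4,z)
dg=lambda v:np.degrees(np.arctan2(v[1],v[0])).round(1)
for n,f,pk,post,cup,oth in (("side",s,[(137,88),(66,218),(277,328),(552,278),(572,135),(369,52)],(709,246),(402,127),dict(jar=(428,252,72),pot=(272,245,82),bottle=(420,462,85))),
  ("scene",a,[(62,214),(360,50),(488,178),(405,335),(180,357),(157,70)],(160,45),(190,170),dict(jar=(302,152,72),pot=(354,228,82)))):
    P=[f(x,y,95) for x,y in pk];c,r=circ(P);t=f(*post,40);k=f(*cup,96)
    print(n,"c",c.round(1),"r",r.round(1));
    for p in P: print("  peg",p.round(0),dg(p-c),np.linalg.norm(p-c).round(0))
    print(" tongue",t.round(1),np.linalg.norm(t-c).round(1),dg(t-c)," cup",k.round(1),np.linalg.norm(k-c).round(1),dg(k-c))
    for o,v in oth.items(): q=f(*v);print("  ",o,q.round(0),np.linalg.norm(q-c).round(0),dg(q-c))
for n,u,v in(("pink",376,162),("turq",416,174),("brushA",309,167),("brushB",334,161)): print(n,ray(S,u,v,56 if n in("pink","turq") else 11).round(0))
E
```

```text
side c [567.7  65.9] r 131.4
  peg [692.  23.] -18.9 131.0
  peg [668. 152.] 40.6 132.0
  peg [543. 195.] 100.9 131.0
  peg [443. 109.] 160.7 132.0
  peg [469. -20.] -139.2 131.0
  peg [594. -63.] -78.7 132.0
 tongue [394.  -31.6] 199.1 -150.7  cup [549.8   8.5] 60.0 -107.3
   jar [511.  78.] 58.0 168.0
   pot [577. 116.] 51.0 79.4
   bottle [460. 245.] 209.0 121.1
scene c [565.9  62. ] r 131.8
  peg [590. -67.] -79.3 132.0
  peg [440. 104.] 161.4 132.0
  peg [542. 192.] 100.4 132.0
  peg [665. 148.] 40.7 131.0
  peg [691.  18.] -19.5 132.0
  peg [468. -25.] -138.4 131.0
 tongue [395.2 -36.4] 197.1 -150.0  cup [550.5   6.6] 57.5 -105.5
   jar [510.  72.] 56.0 169.4
   pot [578. 111.] 50.0 76.5
pink [ 526. -160.]
turq [ 405. -136.]
brushA [ 726. -130.]
brushB [ 670. -197.]
```

Both views agree. The turning axis is near (567,64), with pegs at a radius of 131.5. The tongue lies at −150.4° (195–199 from the axis, true value 200), and the cup at about −106.5° (58–60 from the axis). So the platter must turn about 44° clockwise. I'll push the peg at −79°, near (593,−65), with the shut fingers entering behind it at about (634,−52).

```bash
python3 -m creep '[[-0.0175,-0.0281,0,0,0,0,0],[-0.0175,-0.0281,0,0,0,0,0],[-0.0175,-0.0281,0,0,0,0,0],[-0.0175,-0.0281,0,0,0,0,0],[-0.0175,-0.0281,0,0,0,0,0],[-0.0175,-0.0281,0,0,0,0,0],[-0.0175,-0.0281,0,0,0,0,0],[-0.0175,-0.0281,0,0,0,0,0],[-0.0175,-0.0281,0,0,0,0,0],[-0.0175,-0.0281,0,0,0,0,0]]'; python3 -m creep '[[-0.0175,-0.0281,0,0,0,0,0],[-0.0175,-0.0281,0,0,0,0,0],[-0.0175,-0.0281,0,0,0,0,0],[-0.0175,-0.0281,0,0,0,0,0],[-0.0175,-0.0281,0,0,0,0,0],[-0.0175,-0.0281,0,0,0,0,0],[-0.0175,-0.0281,0,0,0,0,0],[-0.0175,-0.0281,0,0,0,0,0],[-0.0175,-0.0281,0,0,0,0,0],[-0.0175,-0.0281,0,0,0,0,0]]'; python3 -m creep '[[0,0,0,0,0,0,0],[0,0,0,0,0,0,0]]'
```

```text
time: 1.03
tool_pos: [446.9, -323.2, 208.6]
orientation: [3.141, -0.0, -1.163]
contact_force: [0.6, -0.5, 0.6]
gripper_width: 0.001
time: 1.87
tool_pos: [635.5, -51.2, 208.4]
orientation: [3.141, 0.0, -1.163]
contact_force: [0.2, -0.7, 0.1]
gripper_width: 0.001
time: 2.03
tool_pos: [635.3, -49.8, 208.0]
orientation: [3.141, 0.001, -1.159]
contact_force: [0.1, -0.6, -0.3]
gripper_width: 0.001
```

Run:
```python
from h import *
import cv2
s=bot.read_state();c=bot.camera("wrist");cv2.imwrite("pics/w1.png",c["image"][:,:,::-1]);print(c["fx"],c["cx"],c["cy"],c["hand_eye"])
```

```text
340.07589802792893 320.96697258547385 192.10126891637088 [[ 9.99999627e-01  2.34560457e-04  8.31806917e-04  2.23161956e-01]
 [-4.40403584e-04  9.66429561e-01  2.56931332e-01 -6.34022072e+01]
 [-7.43616863e-04 -2.56931603e-01  9.66429303e-01 -1.65914175e+02]
 [ 0.00000000e+00  0.00000000e+00  0.00000000e+00  1.00000000e+00]]
```

View pics/w1.png

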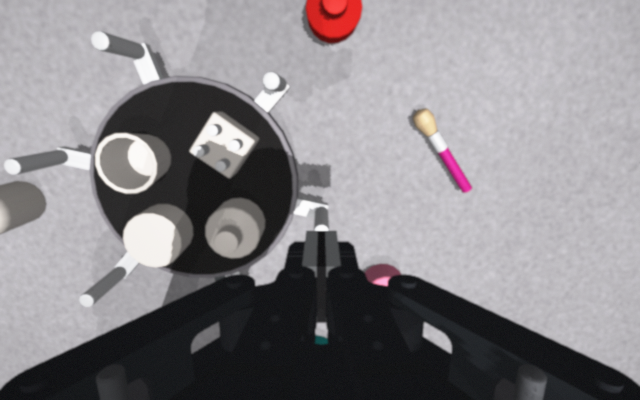

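The wrist view shows the descent spot, about (321,171), is clear bench. The pushed peg is at (320,225), and the cup, at (230,235), is well inside. Descending to z≈65.

```bash
python3 -m creep '[[0,0,0.024,0,0,0,0],[0,0,0.024,0,0,0,0],[0,0,0.024,0,0,0,0],[0,0,0.024,0,0,0,0],[0,0,0.024,0,0,0,0],[0,0,0.023,0,0,0,0],[0,0,0,0,0,0,0],[0,0,0,0,0,0,0]]'
```

```text
time: 2.75
tool_pos: [633.5, -54.3, 64.7]
orientation: [3.139, 0.001, -1.165]
contact_force: [1.1, -0.4, 0.0]
gripper_width: -0.003
```

```bash
python3 -m creep '[[0,0.0048,0,0,0,0,0],[0,0.0048,0,0,0,0,0],[0,0.0048,0,0,0,0,0],[-0.0001,0.0047,0,0,0,0.035,0],[-0.0001,0.0047,0,0,0,0.035,0],[-0.0001,0.0047,0,0,0,0.035,0],[-0.0001,0.0047,0,0,0,0.035,0],[-0.0001,0.0047,0,0,0,0.035,0],[-0.0001,0.0047,0,0,0,0.035,0],[-0.0001,0.0047,0,0,0,0.035,0]]'
python3 -m creep '[[-0.0001,0.0047,0,0,0,0.035,0],[-0.0001,0.0047,0,0,0,0.035,0],[-0.0001,0.0047,0,0,0,0.035,0],[-0.0001,0.0047,0,0,0,0.035,0],[-0.0001,0.0047,0,0,0,0.035,0],[-0.0001,0.0047,0,0,0,0.035,0],[-0.0001,0.0047,0,0,0,0.035,0],[-0.0001,0.0047,0,0,0,0.035,0],[-0.0001,0.0035,0,0,0,0.026,0],[0,0.0015,0,0,0,0.011,0]]'
python3 -m creep '[[0,0,0,0,0,0,0],[0,0,0,0,0,0,0],[0,0,0,0,0,0,0]]'
python3 - <<'E'
from h import *
import cv2
ims=[bot.camera(n)["image"][:,:,::-1] for n in("side","scene")]
cv2.imwrite("pics/side1.png",ims[0]);cv2.imwrite("pics/scene1.png",ims[1])
cv2.imwrite("pics/crop2.png",cv2.resize(ims[0][150:250,270:430],None,fx=5,fy=5,interpolation=cv2.INTER_CUBIC))
E
```

```text
time: 3.58
tool_pos: [590.4, -68.0, 67.0]
orientation: [-3.139, -0.001, -1.41]
contact_force: [0.9, -1.0, 0.4]
gripper_width: -0.004
time: 4.42
tool_pos: [547.6, -67.6, 66.5]
orientation: [-3.14, -0.0, -1.726]
contact_force: [-0.3, -0.5, -0.1]
gripper_width: 0.001
time: 4.67
tool_pos: [547.9, -67.4, 65.7]
orientation: [-3.141, 0.0, -1.725]
contact_force: [0.1, 0.2, 0.0]
gripper_width: -0.004
```

View pics/crop2.png

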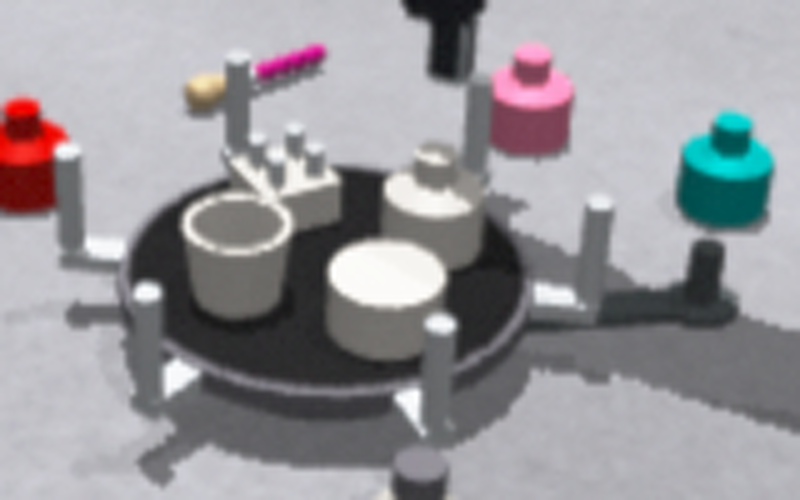

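The crop shows the platter turned about 25–30°. Pegs are at (237,58), (67,150), (147,292), (440,325), (599,202) and (479,80), and the cup neck is at (434,153). The finger appears at (452,75), short of the peg. Measuring what is left.

Run:
```python
from h import *
S=bot.camera("side")
s=lambda x,y,z:ray(S,270+x/5-.4,150+y/5-.4,z)
dg=lambda v:np.degrees(np.arctan2(v[1],v[0])).round(1)
P=[s(x,y,95) for x,y in [(237,58),(67,150),(147,292),(440,325),(599,202),(479,80)]];c,r=circ(P)
print(c,r,[dg(p-c) for p in P],P[-1]);k=s(434,152,96);t=s(709,246,40);print("cup",dg(k-c),np.linalg.norm(k-c),"tongue",dg(t-c),np.linalg.norm(t-c))
q=bot.read_state()["tool_pos"][:2]-c;print("tool",dg(q),np.linalg.norm(q))
```

```text
[567.56140132  67.84025457] 130.94319678015378 [np.float64(-47.2), np.float64(12.0), np.float64(72.6), np.float64(132.7), np.float64(-166.6), np.float64(-107.1)] [529.19427592 -56.76375604]
cup -134.0 58.384083126257686 tongue -150.2 200.021851137015
tool -98.3 136.6687538016248
```

28° done, about 16° left. The next push is slower and stops a little short.

```bash
python3 -m creep '[[0,0.0036,0,0,0,0.026,0],[0,0.0036,0,0,0,0.026,0],[0,0.0036,0,0,0,0.026,0],[0,0.0036,0,0,0,0.026,0],[0,0.0036,0,0,0,0.026,0],[0,0.0036,0,0,0,0.026,0],[0,0.0036,0,0,0,0.026,0],[0,0.0036,0,0,0,0.026,0],[0,0.0036,0,0,0,0.026,0],[0,0.0015,0,0,0,0.011,0]]'
python3 -m creep '[[0,0,0,0,0,0,0],[0,0,0,0,0,0,0],[0,0,0,0,0,0,0]]'
python3 - <<'E'
from h import *
import cv2
ims=[bot.camera(n)["image"][:,:,::-1] for n in("side","scene")]
z=lambda i:cv2.resize(i,None,fx=4,fy=4,interpolation=cv2.INTER_CUBIC)
cv2.imwrite("pics/crop3.png",np.vstack([z(ims[0][155:235,280:430]),np.hstack([z(ims[1][155:225,250:350]),np.zeros((280,200,3),np.uint8)])]))
E
```

```text
time: 5.65
tool_pos: [514.4, -58.3, 65.5]
orientation: [3.141, -0.0, -1.972]
contact_force: [0.5, 0.2, -0.2]
gripper_width: 0.002
time: 5.9
tool_pos: [515.1, -58.6, 65.5]
orientation: [3.141, -0.0, -1.97]
contact_force: [1.1, -0.6, 0.3]
gripper_width: 0.001
```

View pics/crop3.png

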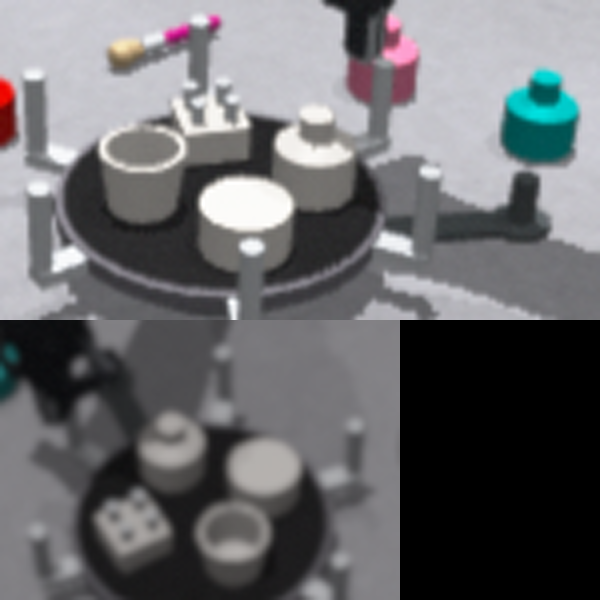

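Side crop: cup neck (317,114), post (525,181), pegs (34,75), (39,190), (251,246), (430,173), (384,66) and (200,22). Scene crop: cup neck (172,103). All pots are upright.

Run:
```python
from h import *
S=bot.camera("side");C=bot.camera("scene")
s=lambda x,y,z:ray(S,280+x/4-.4,155+y/4-.4,z)
dg=lambda v:np.degrees(np.arctan2(v[1],v[0])).round(1)
P=[s(x,y,95) for x,y in [(34,75),(39,190),(251,246),(430,173),(384,66),(200,22)]];c,r=circ(P)
print(c,r,[dg(p-c) for p in P]);k=s(317,114,96);t=s(525,180,40);print("cup",dg(k-c),np.linalg.norm(k-c),"tongue",dg(t-c),np.linalg.norm(t-c))
k=ray(C,250+172/4-.4,155+102/4-.4,96);print("scene cup",dg(k-[565.9,62]))
q=bot.read_state()["tool_pos"][:2]-c;print("tool",dg(q),np.linalg.norm(q))
```

```text
[568.03531421  68.46327961] 130.41729036996412 [np.float64(-2.9), np.float64(58.2), np.float64(118.1), np.float64(177.9), np.float64(-123.9), np.float64(-62.8)]
cup -149.0 59.798233275540504 tongue -151.1 198.18288850445157
scene cup -151.8
tool -112.6 137.72628582466214
```

Side says about 2° short, scene about 1.5° over, and the peg mean 0.5° short, so it is nearly there. I'll back off and check from above with the wrist camera.

```bash
python3 -m creep '[[0,-0.008,0,0,0,0,0],[0,-0.008,0,0,0,0,0],[0,-0.008,0,0,0,0,0],[0,0,-0.03,0,0,0,0],[0,0,-0.03,0,0,0,0],[0,0,-0.03,0,0,0,0],[0,0,-0.03,0,0,0,0],[0,0,-0.03,0,0,0,0],[0,0,-0.03,0,0,0,0],[0,0,-0.03,0,0,0,0]]'
python3 -m creep '[[0,0,-0.03,0,0,0,0],[0,0.022,0,0,0,0,0],[0,0.022,0,0,0,0,0],[0,0.022,0,0,0,0,0],[0,0.022,0,0,0,0,0],[0,0,0,0,0,0,0],[0,0,0,0,0,0,0],[0,0,0,0,0,0,0],[0,0,0,0,0,0,0]]'
python3 - <<'E'
from h import *
import cv2,pickle
s=bot.read_state();c=bot.camera("wrist");pickle.dump((s,c),open("w2.pkl","wb"))
cv2.imwrite("pics/w2.png",cv2.resize(c["image"][:240,100:420,::-1],None,fx=2.5,fy=2.5,interpolation=cv2.INTER_CUBIC))
E
```

```text
time: 6.93
tool_pos: [537.7, -68.3, 277.4]
orientation: [-3.141, 0.0, -1.971]
contact_force: [0.3, -0.3, -0.3]
gripper_width: 0.0
time: 7.68
tool_pos: [457.1, -34.2, 305.7]
orientation: [-3.141, 0.0, -1.971]
contact_force: [0.1, -0.5, 0.3]
gripper_width: 0.001
```

View pics/w2.png

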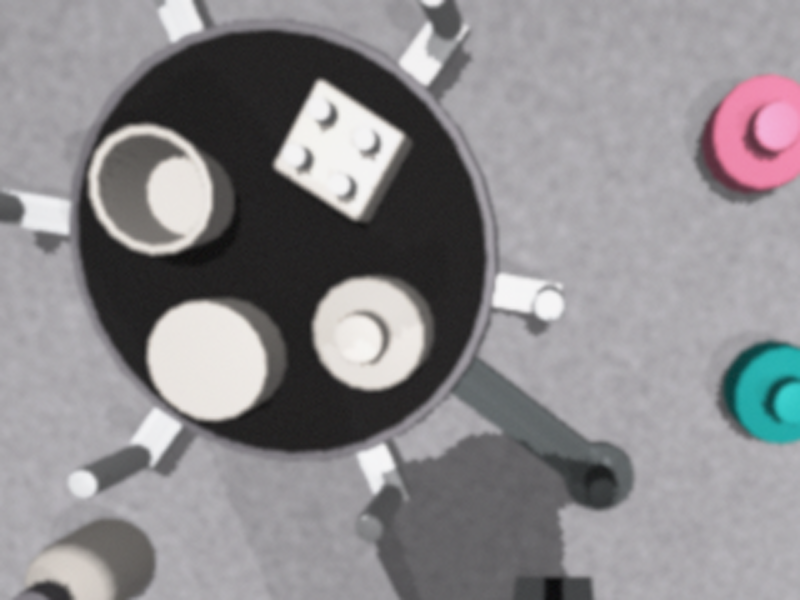

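Wrist crop: the disc is centred near (285,240), cup neck top (359,338), cup shoulder (371,333), tongue end (600,475), post top (600,488). Rays for the final angle, with a circle fit for the disc.

Run:
```python
from h import *
import cv2,pickle
from scipy.spatial.transform import Rotation as Ro
s,c=pickle.load(open("w2.pkl","rb"))
T=np.eye(4);T[:3,:3]=Ro.from_euler("xyz",s["orientation"]).as_matrix();T[:3,3]=s["tool_pos"]
W=np.linalg.inv(T@np.array(c["hand_eye"]));c["R"]=W[:3,:3];c["t"]=W[:3,3]
f=lambda x,y,z:ray(c,100+(x+.5)/2.5-.5,(y+.5)/2.5-.5,z)
g=cv2.cvtColor(c["image"],cv2.COLOR_RGB2GRAY)[:190,100:310]
m=(g<50).astype(np.uint8);n,l,st,_=cv2.connectedComponentsWithStats(m);k=1+st[1:,4].argmax()
h=cv2.convexHull(max(cv2.findContours((l==k).astype(np.uint8),0,1)[0],key=cv2.contourArea))[:,0]
P=np.array([ray(c,100+x,y,40) for x,y in h]);ctr,r=circ(P);e=np.abs(np.linalg.norm(P-ctr,axis=1)-r);P=P[e<2];ctr,r=circ(P)
dg=lambda v:np.degrees(np.arctan2(v[1],v[0])).round(2)
print("mat",ctr,r,e.max(),len(P))
for n,x,y,z in(("post",600,488,40),("tongue end",600,475,6),("tongue mid strip",535,425,6),("neck",359,338,96),("shoulder",370,333,74),("peg",549,305,95),("peg",82,484,95),("peg",372,526,95)):
    p=f(x,y,z);print(n,p.round(1),np.linalg.norm(p-ctr).round(1),dg(p-ctr))
```

```text
mat [568.23822712  61.57874396] 98.21419039013517 0.7165173876300059 59
post [397.  -37.1] 197.6 -150.05
tongue end [394.8 -38.1] 200.0 -150.12
tongue mid strip [435.5 -15.6] 153.5 -149.84
neck [516.5  31.5] 59.9 -149.8
shoulder [516.6  31.2] 59.9 -149.47
peg [497.1 -50.6] 132.8 -122.36
peg [506.4 178.2] 132.0 117.96
peg [436.4  64.5] 131.9 178.74
```

The cup is at −149.6° and the tongue at −150.1°, so it is in line to within about 0.5° and needs no more pushing. I'll check that nothing is moving and hand in.

```bash
python3 -m creep '[[0,0,0,0,0,0,0],[0,0,0,0,0,0,0],[0,0,0,0,0,0,0],[0,0,0,0,0,0,0],[0,0,0,0,0,0,0],[0,0,0,0,0,0,0]]'
python3 - <<'E'
from h import *
import pickle
o=pickle.load(open("w2.pkl","rb"))[1]["image"].astype(int);n=bot.camera("wrist")["image"].astype(int)
print("mean/99.9pc diff",abs(o-n).mean(),np.percentile(abs(o-n),99.9))
import cv2
a=cv2.imread("pics/side0.png")[:,:,::-1].astype(int);b=bot.camera("side")["image"].astype(int);d=abs(a-b).sum(2)
print("tub",d[270:400,160:400].mean(),"bottle",d[240:280,340:365].mean(),"brush",d[157:172,305:337].mean())
print(bot.finish_job())
E
```

```text
time: 8.23
tool_pos: [456.1, -33.7, 305.6]
orientation: [3.142, -0.0, -1.97]
contact_force: [0.8, 0.3, -0.3]
gripper_width: -0.001
mean/99.9pc diff 2.6137278645833333 75.0
tub 6.488333333333333 bottle 17.972 brush 29.395833333333332
the job is handed in; nothing more can be done
None
```

The forming cup now stands in line with the pointer tongue, and the job is handed in. With the fingers shut, I pushed one peg clockwise in two gentle strokes, about 43–44° in all. I then backed off and lifted the tool to about 306 mm. It took about 8 s of the 67 s allowed.

**Alignment:** the last wrist view puts the cup at −149.5° to −149.8° and the tongue at −150.1°, so they agree to about 0.5°. The coarser fixed cameras disagreed at the same position: side read about 2° short and scene about 1.5° over. I trusted the wrist view because its radii fit the given sizes (cup 60 mm, tongue 200 mm, pegs 132 mm).

**At rest:** I compared two wrist pictures about half a second apart. The mean pixel change was 2.6, with some edge pixels changing by up to about 75. That fits the roughly 1 mm the tool drifted between them, but I did not prove the stand was still separately. In the last pictures I viewed, everything on the platter was upright.

**Bystanders:** I never went near the brush, bottle or tub. The before-and-after side view matched well at the tub (difference 6). The differences were larger at the bottle (18) and brush (29). I put these down to the arm's shadow and did not check them further. The brush was at the same pixels in the picture taken between the two pushes as at the start.

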